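# Draw a floating solar-panel bracket into line with a tapered drift

### The job

The small solar panel's foot bracket floats sideways on its stand, and its hole does not line up with the hole of the clamped steel plate hidden under it. Lift the tapered drift out of the pin rack, feel with its point through the bracket's hole for the hole below, and work it gently down through both, without forcing it, so that its taper draws the bracket into line, until its collar sits flat on the bracket; then let go and leave it standing there. Move the bracket with the drift alone, never with the gripper itself, and leave everything else where it is.

Things in the scene. Friction and masses are not known exactly. Their poses are not given: they have to be found in the camera images.
- drift: The tapered drift, plain steel, 118 mm tall, about 0.2 kg, hanging upright in one of the rack's two holes. Origin: centre of its lower end, z up along it. From that end up: taper from 6 to 19.5 mm diameter over the first 42 mm, straight 19.5 mm shank to 62 mm, 30 mm collar from 62 to 68 mm, plain round grip of 24 mm diameter from 68 to 118 mm, to be gripped from above.
- pin: A straight steel pin in the rack's other hole; leave it alone. 104 mm tall, shank 16 mm diameter to its very end, 30 mm collar, mushroom head 36 mm wide. Origin: centre of its lower end, z up. Which rack hole holds it varies.
- rack: Dark steel pin rack, fixed, 50 x 170 mm, top face 70 mm above the bench, open at the sides. Two 22 mm holes at y = -45 and +45 mm of its own frame; the collars of drift and pin rest on its top face, so their lower ends hang 62 mm below it. Origin under its centre at bench height, z up.
- bracket: Aluminium foot plate of the solar panel, 84 mm wide, 10 mm thick, with a 21 mm round hole. Origin: hole centre in its top face, 80 mm above the bench; z up, y towards the panel. It floats level, sliding some 16 mm either way in x and y against about 4 N of friction in each, and cannot turn or lift. Plate ends 42 mm from the hole towards -y. With the drift home the collar rests on this plate, its lower end 62 mm below.
- stand: Grey steel channel, fixed, 120 x 270 mm, 70 mm high; the bracket floats on it. Origin at bench height, axes parallel to the bracket's. It does not tell where the hidden hole is. Bracket, panel and hidden plate count as part of it. More than 40 N between drift and these is forcing; a drift let follow sideways needs about 10 to 20 N. The gripper and arm must not push on it.
- mug: White mug, 80 mm wide, 92 mm high, loose; leave alone. Origin under its centre.
- meter: Black hand-held meter lying flat, 150 x 80 x 42 mm, loose; leave alone. Origin under its centre.
- can: Closed metal can, 66 mm wide, 110 mm high, loose; leave alone. Origin under its centre.
- carton: Small cardboard box 100 x 70 x 50 mm, loose; leave alone. Origin under its centre.
- screwdriver: Screwdriver with a red handle lying on the bench, loose; leave alone. Its long axis is x.
- wrench: Steel wrench lying on the bench, loose; leave alone.
- slot (a point): Middle of the channel, 70 mm above the bench. A steel plate, 12 mm thick, is clamped immovably here, its top touching the bracket's underside; 45 mm free below it. Its 21 mm hole is eccentric: at the start it lies 11 to 13 mm to the side of the bracket's hole, in a direction that varies all round and is not measured. A point that misses it stops 10 mm below the bracket's top.
- panel (a point): Centre of the tilted dark solar panel, 200 x 150 mm in its aluminium frame, on the bracket, 159 mm from the hole towards the bracket's +y; its lower edge is 103 mm from the hole, its top 225 mm above the bench.
Things that resemble listed ones, but are neither listed nor needed, are in the scene too. Leave any green look-alike of the drift alone.

How it is judged:
By the outcome, as a careful person would: the job done as asked, in the order asked, and still so for the second after the job is handed in, with the robot touching nothing.
It also fails if it takes over 67 s, if anything falls off the work surface, if the arm or the gripper's body presses on something with over 40 N, if the wrist force passes 120 N, or if a joint passes its speed limit or range.

### The arm

A 7-joint arm with a two-finger parallel gripper is mounted at the origin on the work surface. World frame = base frame: x ahead of the robot, y to its left, z up, the work surface at z = 0. Lengths are in m, angles in rad, forces in N, time in s.
With the tool pointing down it reaches from about 0.35 to 0.775 m from the base axis. Payload 3.1 kg.
Tool frame: the origin (TCP) lies on the centre line of the jaws, within the pads' length; the fingertips stand 25 mm ahead of it and the grasp point (between the pads) lies 6 mm ahead of it (arm.tip_extent is the distance from the TCP to the fingertips, in m); z points along the fingers, y is the line along which they close (so a half turn about z gives the same grasp; the last joint's range is limited). The gripper opens to 85 mm and grips with 20 to 120 N. Pads are 22 mm wide; open, the fingers measure 114 mm over their backs; the gripper's body (76 mm by 85 mm) begins 54 mm behind the grasp point. The pads swing forward as they close: fully open they stand 13 mm farther back than shut.
Start: joints at [-1.148, 0.311, 0.014, 1.512, -0.004, 1.319, -0.027], TCP at [0.247, 0.492, 0.224] pointing down, gripper open.
Joint ranges: [-2.7, 2.7], [-0.3, 1.91], [-1.27, 1.3], [0.12, 2.57], [-1.44, 4.58], [0.2, 2.03], [-3.05, 3.05]. Speed limits (rad/s): [2.79, 2.79, 3.14, 3.14, 3.14, 3.14, 3.14].

### API

Orientations are given as a unit quaternion [w, x, y, z].
In Python, from workcell import arm gives the robot as it stands.
- The arm moves only by the shell command python3 -m handwheel 'ROWS'. ROWS is text: rows parted by semicolons, each of 7 numbers parted by spaces: the gripper command: -1 is fully open, 1 is shut, values between are in proportion, then the shift along the tool's x, y, z in cm, then the turn, a rotation vector about the tool's x, y, z in rad. A call has 1 to 12 rows; each row is the pose to reach, as a shift and turn from the pose commanded when the call began, along the tool's axes at that moment; what a row does not reach only later rows make up. A row lasts 1/8 s, in which the tool goes at most 62.5 mm and 10.7 degrees, less where a joint would pass 70% of its speed; a pose out of reach is approached as far as the arm can. A call with a gripper value outside its range is refused whole. The fingers move at their own pace and stop on an object; the grip force is fixed at half the most. Time passes only in rows, so rows that repeat a pose let the fingers close. It gives the time, the measured TCP pose, the force, the opening and the grip force at its end, in the units of the state.
- arm.get_state(): the state, without advancing time (a new reading comes with each control period).
- arm.snapshot(name): name is "scene" or "top"; returns (picture, depth): 420x560x3 uint8, blue, green, red; 420x560 float32, m along the optical axis (not along the pixel's ray), 0 where there is no reading.
- arm.camera_model(name): a dict with "K" (3x3 intrinsics, pixels), "extrinsics" (4x4, takes a point from world to camera coordinates). Camera axes: x right, y up, looking along -z (the intrinsics and any distortion apply to the point x, -y, -z); pixel columns grow to the right and rows downward; lengths in m; the calibration is good to about 2 mm. A picture is of the moment at which its call begins. camera_model takes no time and is no camera call.
- arm.hand_in(): hands the job in; it is judged then, once.
Trained networks look in the newest picture that a camera, given by its name, has taken for a name from the list of things; names that differ only in an ending like _2 or _b are one class to them, and where a whole thing is asked for, a point or a joint stands for the part that bears it (a point fixed in the world has none). Each returns a list of dicts, best first, with "p" (0 to 1); they miss things now and then, are a little off and sometimes report something else, mostly with a low value. They report only what shows in the picture. A call takes as long as a camera call. They do not tell look-alikes from the thing itself.
- arm.search_frame(camera, query): "pixel" ([row, column] in pixels, amid what is visible of it).
The state is a dict: "t": time; "q": joint angles; "joint_velocities": joint speeds; "joint_efforts": joint torques, N m; "ee_pos": TCP position; "tcp_rot": TCP orientation; "ft_force": force on the tool from outside, world axes, zero at the start; "torque": the same for the moment, N m; "gripper_width": opening from 0.0 (shut) to 1.0 (fully open); "grasp_force": force on a finger pad.
Only numpy, scipy, OpenCV 4.12 (cv2) and the standard library are available. Lean on these libraries where they do the work, as an engineer would, in place of code of your own. Each camera call takes 0.05 s, during which the arm holds its last target. There are 200 camera calls.

## Working session

There is one attempt and no reset: what is moved stays moved. The work goes in short steps, Python scripts to look and compute and a shell command to move; the robot and the scene stay as the last step left them, time stands still between calls to the robot, and variables do not carry over. Pictures are saved under pics/ and viewed, at most 10 in all, crops included, and the job is handed in when it is done.

```bash
mkdir -p pics
cat > h.py <<'E'
import numpy as np, cv2
from workcell import arm
def snap(n,f):
    im,d=arm.snapshot(n); cv2.imwrite(f'pics/{f}.png',im); np.save(f'pics/{f}_d.npy',d); return im,d
def world(n,r,c,d):
    m=arm.camera_model(n);K=np.array(m['K']);E=np.array(m['extrinsics'])
    p=np.array([(c-K[0,2])/K[0,0]*d,-(r-K[1,2])/K[1,1]*d,-d,1])
    return (np.linalg.inv(E)@p)[:3]
def cloud(n,d):
    r,c=np.mgrid[:d.shape[0],:d.shape[1]]
    m=arm.camera_model(n);K=np.array(m['K']);E=np.linalg.inv(np.array(m['extrinsics']))
    p=np.stack([(c-K[0,2])/K[0,0]*d,-(r-K[1,2])/K[1,1]*d,-d,np.ones_like(d)],-1)
    return (p@E.T)[...,:3]
E
python3 - <<'E'
from h import *
for n in("scene","top"):
    im,d=snap(n,n+'1'); m=arm.camera_model(n); print(m)
    for q in("drift","pin","rack","bracket","mug","can"):
        for x in arm.search_frame(n,q)[:3]:
            r,c=map(int,x['pixel']); print(n,q,round(x['p'],2),r,c,world(n,r,c,d[r,c]).round(3))
s=arm.get_state();print(s['t'],s['tcp_rot'],s['ft_force'])
E
```

```text
{'K': array([[510.94133207,   0.        , 279.0676867 ],
       [  0.        , 510.94133207, 218.20289069],
       [  0.        ,   0.        ,   1.        ]]), 'extrinsics': array([[ 0.36691408,  0.93024878,  0.00335784, -0.19096403],
       [-0.52945212,  0.2058589 ,  0.82298394,  0.16220894],
       [ 0.76488856, -0.30374221,  0.56805471, -1.76744549],
       [ 0.        ,  0.        ,  0.        ,  1.        ]])}
scene drift 0.8 242 176 [ 0.468 -0.257  0.096]
scene drift 0.69 345 223 [ 0.755 -0.224  0.008]
scene drift 0.51 266 187 [ 0.564 -0.252  0.092]
scene pin 0.64 256 227 [ 0.582 -0.158  0.108]
scene pin 0.36 299 349 [0.803 0.053 0.092]
scene rack 0.79 281 208 [ 0.534 -0.199  0.003]
scene bracket 0.96 207 390 [0.586 0.282 0.145]
scene bracket 0.2 181 373 [0.318 0.399 0.051]
scene mug 0.92 300 348 [0.801 0.052 0.087]
scene can 0.85 241 111 [ 0.39  -0.407  0.085]
{'K': array([[390.62385634,   0.        , 279.76994137],
       [  0.        , 390.62385634, 207.52457398],
       [  0.        ,   0.        ,   1.        ]]), 'extrinsics': array([[-4.18129886e-03, -9.99862321e-01,  1.60578767e-02,
        -7.32659093e-04],
       [ 9.92761538e-01, -2.22308347e-03,  1.20081585e-01,
        -5.32639519e-01],
       [-1.20029355e-01,  1.64437393e-02,  9.92634151e-01,
        -1.08597606e+00],
       [ 0.00000000e+00,  0.00000000e+00,  0.00000000e+00,
         1.00000000e+00]])}
top drift 0.64 199 370 [ 0.543 -0.239  0.127]
top drift 0.61 235 366 [ 0.45  -0.231  0.101]
top drift 0.26 261 294 [ 0.381 -0.042  0.026]
top pin 0.56 191 340 [ 0.567 -0.162  0.113]
top rack 0.81 204 350 [ 0.538 -0.197  0.069]
top bracket 0.72 193 164 [0.556 0.295 0.152]
top mug 0.72 131 251 [0.768 0.083 0.003]
top can 0.83 271 424 [ 0.355 -0.379  0.111]
0.7 [1.99929187e-05 2.30260800e-01 9.73128955e-01 3.19698320e-05] [ 0.23745169 -0.69182897  0.11418467]
```

View pics/scene1.png

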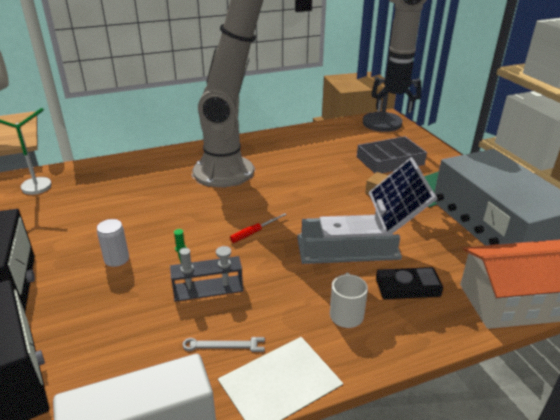

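View pics/top1.png

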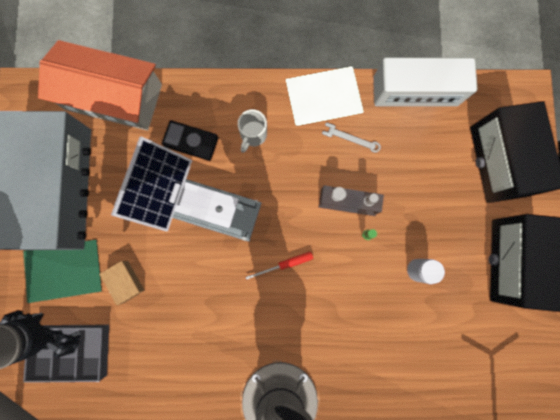

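The scene view shows the rack at about (275,207) with two steel heads, at (258,187) and (254,225), and a green look-alike at (240,180). In the top view the rack heads are at (199,372) and (193,339), green is at (234,370), and the bracket hole is near (209,219). The drift could be taken for the green peg, for the left head (narrow round grip) or for the right one (wide, so probably the mushroom-headed pin). I'll check with one close crop.

Run:
```python
from h import *
a=cv2.imread('pics/scene1.png');b=cv2.imread('pics/top1.png')
A=cv2.resize(a[225:305,160:260],(600,480),interpolation=3)[:, :]
B1=cv2.resize(b[180:220,315:390],(450,240),interpolation=3)
B2=cv2.resize(b[175:245,170:265],(325,240),interpolation=3)
out=np.zeros((590,790,3),np.uint8)
out[:340,:425]=cv2.resize(A,(425,340));out[345:585,:450]=B1;out[345:585,460:785]=B2
cv2.imwrite('pics/crop1.png',out)
P=cloud('top',np.load('pics/top1_d.npy'))
S=cloud('scene',np.load('pics/scene1_d.npy'))
# rack plane pts, heads
for nm,C in(('top',P),('scene',S)):
    m=(C[...,0]>.45)&(C[...,0]<.66)&(C[...,1]>-.33)&(C[...,1]<-.1)
    for lo,hi in((.06,.08),(.095,.116),(.117,.135)):
        k=m&(C[...,2]>lo)&(C[...,2]<hi);q=C[k]
        if len(q)==0: continue
        n,l,st,ce=cv2.connectedComponentsWithStats(k.astype(np.uint8))
        for i in range(1,n):
            if st[i,4]>8:
                w=C[l==i];r=cv2.minAreaRect(w[:,:2].astype(np.float32)*1000)
                print(nm,lo,st[i,4],ce[i].round(1),w.mean(0).round(4),np.median(w[:,2]).round(3),[np.round(v,1) for v in r])
b0=(P[...,0]>.42)&(P[...,0]<.62)&(P[...,1]>.02)&(P[...,1]<.25)
for lo,hi in((.06,.075),(.075,.09)):
    q=P[b0&(P[...,2]>lo)&(P[...,2]<hi)];print(lo,len(q),np.median(q[:,2]),cv2.minAreaRect(q[:,:2].astype(np.float32)*1000))
print(np.load('pics/top1_d.npy')[203:217,212:227].round(3))
```

```text
top 0.06 860 [352.  199.1] [ 0.5513 -0.203   0.0692] 0.069 [array([ 554. , -203.4]), array([170.7,  51. ]), np.float64(81.0)]
top 0.06 17 [363.9 232.2] [ 0.4592 -0.2332  0.0697] 0.068 [array([ 461.2, -234.4]), array([ 6.2, 20.4]), np.float64(56.6)]
top 0.095 148 [338.5 193.5] [ 0.5605 -0.1585  0.1106] 0.111 [array([ 560.5, -158.5]), array([34.1, 34.5]), np.float64(44.1)]
top 0.095 18 [368.3 200.2] [ 0.543  -0.2395  0.1054] 0.104 [array([ 542.8, -240.9]), array([21.7,  8.8]), np.float64(33.7)]
top 0.095 12 [367.7 231.8] [ 0.4578 -0.234   0.1096] 0.112 [array([ 459.1, -235.4]), array([ 4.6, 16.5]), np.float64(58.1)]
top 0.117 69 [372.9 198. ] [ 0.5463 -0.247   0.1249] 0.125 [array([ 546.2, -247.2]), array([22.7, 21.7]), np.float64(88.5)]
top 0.117 27 [372. 232.] [ 0.4569 -0.2431  0.1188] 0.119 [array([ 458.1, -243.4]), array([21.4, 13.2]), np.float64(89.3)]
scene 0.06 50 [179.7 248.2] [ 0.4654 -0.2493  0.0722] 0.072 [array([ 465.9, -248.6]), array([28.1, 21.5]), np.float64(72.1)]
scene 0.06 1014 [205.9 268.7] [ 0.5652 -0.2073  0.0706] 0.071 [array([ 559.7, -206. ]), array([170.1,  58.2
[... 1542 characters left out ...]
77 1.078 1.07
  1.067 1.067 1.065]
 [1.063 1.066 1.066 0.    1.078 1.074 1.077 1.076 1.079 1.078 1.066 1.067
  1.066 1.068 1.068]
 [1.07  1.066 1.065 1.066 1.076 1.078 1.077 1.076 1.082 1.08  1.068 1.068
  1.066 1.069 1.067]
 [1.065 1.063 1.066 1.068 1.066 1.07  1.073 1.078 1.068 1.064 1.068 1.064
  1.07  1.065 1.07 ]
 [1.069 1.067 1.066 1.067 1.065 1.067 1.061 1.067 1.066 1.067 1.067 1.066
  1.069 1.069 1.066]
 [1.066 1.065 1.065 1.065 1.063 1.063 1.066 1.063 1.066 1.067 1.065 1.066
  1.064 1.062 1.067]
 [1.067 1.066 1.064 1.065 1.064 1.065 1.066 1.07  1.063 1.066 1.068 1.066
  1.067 1.067 1.066]
 [1.067 1.067 1.066 1.061 1.065 1.068 1.062 1.064 1.066 1.064 1.065 1.064
  1.062 1.068 1.066]]
```

View pics/crop1.png

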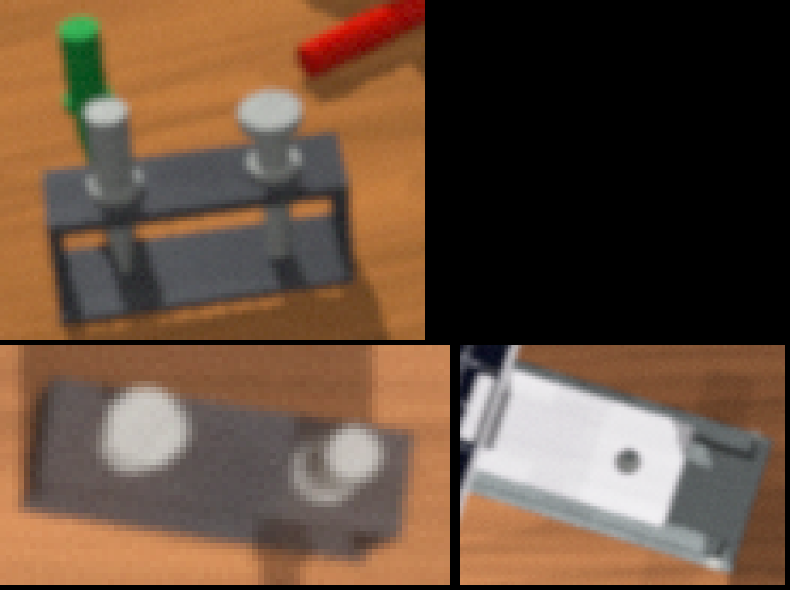

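The crop settles it. The drift is the narrow plain grip, at top (199,372) and scene (252,185). The mushroom-headed pin is in the other hole, and green is ruled out. In the depth data, the hole's upper-image side (rows 205–208, cols 217–221) reads through to the channel floor, so the hidden hole lies roughly towards +x. I'll fit that now.

```bash
cat >> h.py <<'E'
def ray(n,r,c,z):
    m=arm.camera_model(n);E=np.linalg.inv(np.array(m['extrinsics']));o=E[:3,3]
    p=world(n,np.asarray(r,float),np.asarray(c,float),1.0) if np.ndim(r)==0 else None
    d=p-o; return o+d*(z-o[2])/d[2]
def totool(d): # world shift m -> tool cm
    from scipy.spatial.transform import Rotation as R
    q=arm.get_state()['tcp_rot']; return (R.from_quat([q[1],q[2],q[3],q[0]]).inv().apply(d)*100).round(2)
E
python3 - <<'E'
from h import *
from scipy.optimize import minimize
print('drift top',ray('top',197.6,373.7,.126),'scene',ray('scene',251.4,185.2,.126))
print('pin top',ray('top',193.5,338.5,.112),'scene',ray('scene',252.0,223.3,.112))
ds=np.array([arm.snapshot('top')[1] for _ in range(6)])
r0,r1,c0,c1=200,218,210,230
d=np.median(ds[:,r0:r1,c0:c1],0)
ref=np.median(d[:3])
Z=cloud('top',np.median(ds,0))[r0:r1,c0:c1,2]
print((Z*1000).round().astype(int)[3:16,3:16])
deep=(Z<.045).astype(float); hole=(Z<.0735).astype(float)
# sub-sampled ray model
ss=4;m=arm.camera_model('top');K=m['K'];E=np.linalg.inv(m['extrinsics']);o=E[:3,3]
rr,cc=np.meshgrid(np.arange(r0,r1,1/ss)-.5+.5/ss,np.arange(c0,c1,1/ss)-.5+.5/ss,indexing='ij')
v=np.stack([(cc-K[0,2])/K[0,0],-(rr-K[1,2])/K[1,1],-np.ones_like(rr)],-1)@E[:3,:3].T
at=lambda z:(o+v*((z-o[2])/v[...,2])[...,None])[...,:2]
A,B,C,Bb=at(.08),at(.07),at(.058),at(.07)
sg=lambda P,c:1/(1+np.exp((np.hypot(*(P-c).transpose(2,0,1))-.0105)/.0004))
bl=lambda x:x.reshape(r1-r0,ss,c1-c0,ss).mean((1,3))
def model(p):
    b=p[:2];h=p[2:]
    H=sg(A,b);return bl(H*1.0),bl(H*sg(Bb,b)*sg(B,h)*sg(C,h))
def cost(p):
    a,e=model(p);D=np.hypot(*(p[2:]-p[:2]));return ((a-hole)**2).sum()+((e-deep)**2).sum()+((D-.012)/.0007)**2*.5
b=ray('top',208.7,219,.08)[:2];res=[]
for t in np.arange(0,2*np.pi,np.pi/6):
    p=np.r_[b,b+.012*np.array([np.cos(t),np.sin(t)])]
    s=minimize(cost,p,method='Nelder-Mead',options=dict(initial_simplex=np.vstack([p]+[p+.003*np.eye(4)[i] for i in range(4)]),xatol=1e-5,fatol=1e-4,maxiter=600))
    res.append((s.fun,s.x))
for f,x in sorted(res,key=lambda r:r[0])[:4]:
    u=x[2:]-x[:2];print(round(f,2),(x*1000).round(1),np.degrees(np.arctan2(u[1],u[0])).round(),(np.hypot(*u)*1000).round(1))
S=cloud('scene',np.load('pics/scene1_d.npy'))
print('TCP->drift',totool(np.array([.5485,-.249,.110])-arm.get_state()['ee_pos']),arm.get_state()['ee_pos'])
E
```

```text
drift top [ 0.54710225 -0.24886659  0.126     ] scene [ 0.55219331 -0.24950908  0.126     ]
pin top [ 0.56040156 -0.15836465  0.112     ] scene [ 0.56946243 -0.16273721  0.112     ]
[[79 78 79 78 79 80 79 79 79 80 80 78 80]
 [79 79 79 79 79 80 79 80 77 81 80 80 82]
 [80 79 78 80 76 71 12 71 80 79 79 80 78]
 [80 79 78 73 11 12 11 11 13 80 81 78 79]
 [79 81 76 68 10 10 12 13 12 69 78 80 80]
 [79 80 74 71 70 11 12 11 69 71 80 80 80]
 [79 81 72 70 69 70 69 70 69 69 80 78 79]
 [78 81 76 69 69 69 69 69 69 79 78 79 80]
 [80 79 80 72 68 70 70 70 68 80 78 79 79]
 [78 79 81 79 79 69 68 79 80 80 79 79 80]
 [80 80 79 79 79 79 80 81 81 79 79 80 80]
 [81 79 79 78 79 79 79 79 80 80 80 79 81]
 [79 79 80 79 78 79 78 79 80 81 80 79 80]]
4.0 [524.8 165.2 536.7 166.2] 5.0 11.9
4.0 [524.8 165.2 536.7 166.2] 5.0 11.9
4.0 [524.8 165.2 536.7 166.2] 5.0 11.9
4.0 [524.8 165.2 536.7 166.2] 5.0 11.9
TCP->drift [-60.19 -52.68  11.41] [0.24649806 0.49170626 0.22409626]
```

```bash
python3 -m handwheel '-1 -5 -4.4 -2;-1 -10 -8.8 -2;-1 -15 -13 -2;-1 -20 -17.5 -2;-1 -24 -21 -2;-1 -28 -24.5 -2;-1 -32 -28 -2;-1 -36 -31.5 -2;-1 -40 -35 -2;-1 -44 -38.5 -2;-1 -47 -41 -2;-1 -48 -42 -2' 2>&1 | tail -5
python3 -m handwheel '-1 -4 -3.5 0 0 0 0;-1 -4 -3.5 0 0 0 0' | tail -5; python3 -c "
from h import *
s=arm.get_state();print(s['t'],totool(np.array([.5485,-.249,.110])-s['ee_pos']),s['ee_pos'],s['tcp_rot'])"
```

```text
$[0]: bad value
ee_pos: [0.2697, 0.4383, 0.224]
tcp_rot: [0.001, 0.234, 0.972, -0.001]
ft_force: [0.6, 0.7, 0.3]
gripper_width: 0.996
grasp_force: 0.0
1.25 [-56.03 -48.53  11.67] [0.26973333 0.43827261 0.2240447 ] [ 0.00123924  0.23372834  0.97230029 -0.00129451]
```

```bash
python3 -m handwheel '-1 -4 -3.5 -1 0 0 0;-1 -8 -7 -2 0 0 0;-1 -12 -10.5 -2 0 0 0;-1 -16 -14 -2 0 0 0;-1 -20 -17.5 -2 0 0 0;-1 -24 -21 -2 0 0 0;-1 -28 -24.5 -2 0 0 0;-1 -32 -28 -2 0 0 0;-1 -36 -31.5 -2 0 0 0;-1 -40 -35 -2 0 0 0;-1 -44 -38.5 -2 0 0 0;-1 -48 -42 -2 0 0 0' | tail -7; python3 -c "
from h import *
s=arm.get_state();print(s['t'],totool(np.array([.5485,-.249,.110])-s['ee_pos']),s['ee_pos'],s['tcp_rot'])"
```

```text
t: 2.75
ee_pos: [0.5088, -0.1488, 0.2444]
tcp_rot: [0.001, 0.229, 0.973, 0.0]
ft_force: [1.1, 1.0, -0.3]
gripper_width: 1.002
grasp_force: 0.0
2.75 [-8.01 -7.2  13.44] [ 0.50877152 -0.14881264  0.24440475] [6.60269629e-04 2.29489580e-01 9.73310830e-01 3.53413764e-04]
```

```bash
python3 -m handwheel '-1 -3 -2.7 0 0 0 0;-1 -6 -5.4 0 0 0 0;-1 -8 -7.2 0 0 0 0;-1 -8 -7.2 0 0 0 0;-1 -8 -7.2 0 0 0 0' | tail -7
python3 - <<'E'
from h import *
s=arm.get_state();print(s['t'],totool(np.array([.5485,-.249,.110])-s['ee_pos']),s['ee_pos'],s['tcp_rot'])
a,da=snap('top','top2');b,db=snap('scene','scene2')
o=np.hstack([cv2.resize(a[150:250,320:420],(390,390),interpolation=3),cv2.resize(b[170:290,130:250],(390,390),interpolation=3)])
cv2.imwrite('pics/crop2.png',o)
E
```

```text
t: 3.38
ee_pos: [0.5471, -0.2467, 0.2439]
tcp_rot: [-0.0, 0.229, 0.973, 0.001]
ft_force: [0.1, 1.4, 0.3]
gripper_width: 1.0
grasp_force: 0.0
3.375 [-0.24 -0.16 13.39] [ 0.54705252 -0.24669732  0.2439236 ] [-2.33662548e-04  2.29488815e-01  9.73310980e-01  7.52084435e-04]
```

View pics/crop2.png

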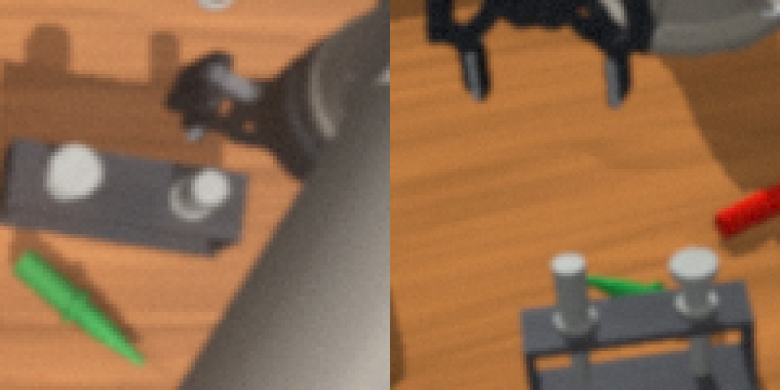

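The crop shows the gripper above the drift, which is at (210,187) on the left and (568,262) on the right. The green peg has toppled and now lies clear of the rack; my fingertips stayed above 0.21 m and the wrist felt nothing. Next I'll check the camera offset using the fingertips at (480,97) and (615,102).

Run:
```python
from h import *
for z in (.229,.232): print(ray('scene',170+98/3.25,130+157.5/3.25,z))
print(ray('scene',170+265/3.25,130+178.5/3.25,.126),ray('top',150+187/3.9,320+210/3.9,.126))
```

```text
[ 0.48943975 -0.24046627  0.229     ]
[ 0.49419754 -0.24117699  0.232     ]
[ 0.55247224 -0.25023122  0.126     ] [ 0.54617204 -0.2492229   0.126     ]
```

Run:
```python
from h import *
d=np.load('pics/scene2_d.npy');C=cloud('scene',d)
for r,c in((196,157),(198,157),(199,199),(200,199),(185,180)): print(r,c,C[r,c].round(3))
m=(C[...,2]>.15)&(C[...,2]<.30)&(abs(C[...,0]-.547)<.12)&(abs(C[...,1]+.247)<.09)
q=C[m];print(len(q),q.min(0),q.max(0))
for z in np.arange(.2,.3,.01):
    k=q[abs(q[:,2]-z)<.005]
    if len(k): print(z.round(2),len(k),k.min(0).round(3),k.max(0).round(3))
```

```text
196 157 [ 0.537 -0.292  0.28 ]
198 157 [ 0.536 -0.293  0.274]
199 199 [ 0.578 -0.21   0.278]
200 199 [ 0.58  -0.21   0.277]
185 180 [ 0.041 -0.162  0.003]
214 [ 0.51789854 -0.30100541  0.26507684] [ 0.58337758 -0.19404019  0.29981932]
0.27 40 [ 0.521 -0.3    0.265] [ 0.58  -0.204  0.275]
0.28 69 [ 0.519 -0.301  0.275] [ 0.582 -0.196  0.285]
0.29 67 [ 0.518 -0.301  0.285] [ 0.583 -0.195  0.295]
```

Run:
```python
from h import *
print(arm.tip_extent,[x for x in dir(arm) if x[0]!='_']);s=arm.get_state();print({k:np.round(v,3) for k,v in s.items()})
```

```text
0.025 ['PlanningError', 'camera_model', 'get_state', 'hand_in', 'search_frame', 'snapshot', 'tip_extent']
{'t': np.float64(3.475), 'q': array([-0.026,  0.454,  0.643,  1.346, -0.27 ,  1.429,  1.715]), 'joint_velocities': array([-0.002, -0.003,  0.004,  0.001,  0.   , -0.001,  0.002]), 'joint_efforts': array([ 3.6500e-01, -4.0112e+01,  6.3180e+00, -2.2731e+01,  3.5000e-02,
       -1.0000e-02, -3.0000e-03]), 'ee_pos': array([ 0.547, -0.246,  0.244]), 'tcp_rot': array([0.   , 0.229, 0.973, 0.001]), 'ft_force': array([-0.644,  0.798,  0.515]), 'torque': array([-0.016,  0.042, -0.058]), 'grasp_force': np.float64(0.0), 'gripper_width': np.float64(0.999)}
```

Run:
```python
from h import *
C=cloud('top',np.load('pics/top2_d.npy'))
m=(C[...,2]>.15)&(C[...,2]<.40)&(abs(C[...,0]-.547)<.15)&(abs(C[...,1]+.247)<.1)
q=C[m]
for z in np.arange(.16,.4,.02):
    k=q[abs(q[:,2]-z)<.01]
    if len(k): print(z.round(2),len(k),k.min(0).round(3),k.max(0).round(3))
# where would TCP & tip project in scene
M=arm.camera_model('scene');K=M['K'];E=M['extrinsics']
for z in(.219,.232,.244,.265):
    p=E@np.array([.547,-.246,z,1]);print(z,K[0,2]+K[0,0]*p[0]/-p[2],K[1,2]-K[1,1]*p[1]/-p[2])
```

```text
0.26 2 [ 0.558 -0.198  0.268] [ 0.562 -0.195  0.27 ]
0.28 18 [ 0.553 -0.202  0.271] [ 0.566 -0.193  0.289]
0.3 14 [ 0.553 -0.21   0.292] [ 0.57 -0.19  0.31]
0.32 106 [ 0.54  -0.217  0.31 ] [ 0.587 -0.175  0.33 ]
0.34 95 [ 0.534 -0.221  0.33 ] [ 0.586 -0.176  0.35 ]
0.36 188 [ 0.538 -0.219  0.35 ] [ 0.586 -0.179  0.37 ]
0.38 59 [ 0.512 -0.227  0.37 ] [ 0.576 -0.188  0.39 ]
0.219 182.04137437300705 217.2294496934652
0.232 181.43377515774773 212.43869150593088
0.244 180.86590121361377 207.96115651407587
0.265 179.8555447908306 199.994764880883
```

Run:
```python
from h import *
for n in('scene','top'):
  C=cloud(n,np.load(f'pics/{n}1_d.npy'))
  m=(C[...,2]>.15)&(C[...,2]<.40)&(abs(C[...,0]-.247)<.08)&(abs(C[...,1]-.492)<.08)
  q=C[m]
  for z in np.arange(.16,.32,.01):
    k=q[abs(q[:,2]-z)<.005]
    if len(k): print(n,z.round(2),len(k),k.min(0).round(3),k.max(0).round(3))
```

```text
scene 0.25 25 [0.223 0.438 0.246] [0.283 0.534 0.255]
scene 0.26 33 [0.213 0.436 0.255] [0.283 0.536 0.264]
scene 0.27 34 [0.226 0.438 0.265] [0.283 0.539 0.274]
scene 0.28 31 [0.226 0.437 0.275] [0.28  0.54  0.284]
scene 0.29 63 [0.215 0.42  0.286] [0.293 0.55  0.295]
scene 0.3 92 [0.209 0.418 0.295] [0.295 0.553 0.305]
scene 0.31 133 [0.205 0.418 0.305] [0.292 0.549 0.315]
top 0.24 3 [0.262 0.529 0.242] [0.268 0.531 0.245]
top 0.25 31 [0.218 0.442 0.245] [0.274 0.538 0.255]
top 0.26 43 [0.218 0.44  0.255] [0.275 0.54  0.265]
top 0.27 30 [0.221 0.439 0.265] [0.274 0.531 0.275]
top 0.28 22 [0.223 0.439 0.275] [0.276 0.531 0.285]
top 0.29 62 [0.201 0.422 0.285] [0.286 0.548 0.295]
top 0.3 142 [0.2   0.421 0.295] [0.287 0.554 0.305]
top 0.31 127 [0.2   0.422 0.305] [0.286 0.551 0.315]
```

```bash
python3 -m handwheel '-1 -0.2 -0.15 3 0 0 0;-1 -0.2 -0.15 6 0 0 0;-1 -0.2 -0.15 9 0 0 0;-1 -0.2 -0.15 11.5 0 0 0;-1 -0.2 -0.15 13 0 0 0;-1 -0.2 -0.15 13.4 0 0 0;-1 -0.2 -0.15 13.4 0 0 0;-1 -0.2 -0.15 13.4 0 0 0' | tail -7
python3 - <<'E'
from h import *
a,da=snap('top','top3');b,db=snap('scene','scene3')
o=np.hstack([cv2.resize(a[150:250,320:420],(390,390),interpolation=3),cv2.resize(b[190:310,130:250],(390,390),interpolation=3)])
cv2.imwrite('pics/crop3.png',o)
E
```

```text
t: 4.47
ee_pos: [0.5486, -0.251, 0.1113]
tcp_rot: [0.001, 0.23, 0.973, -0.0]
ft_force: [0.2, 0.3, -0.8]
gripper_width: 0.998
grasp_force: 0.0
```

View pics/crop3.png

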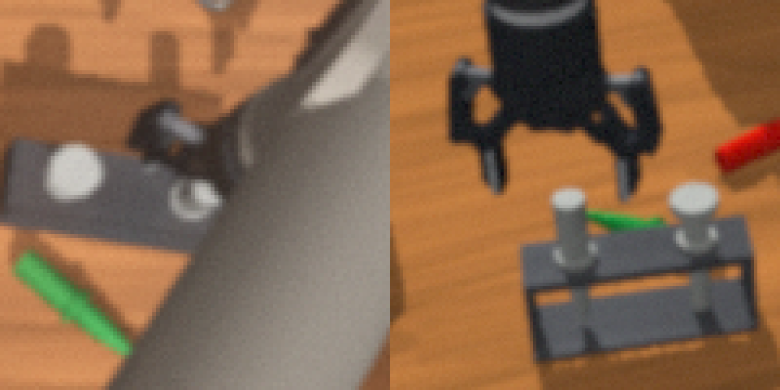

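Both cameras show the open fingertips at about z 0.13, level with the drift's top. That is about 33 mm higher than the stated tool length implies, and the fingers' middle sits about 5 mm left of the drift. I'll trust the images, lower gently with the drift between the fingers, and re-measure.

```bash
python3 -m handwheel '-1 0 0.4 0 0 0 0;-1 0 0.4 0.5 0 0 0;-1 0 0.4 1 0 0 0;-1 0 0.4 1.5 0 0 0;-1 0 0.4 2 0 0 0;-1 0 0.4 2 0 0 0' | tail -7
python3 - <<'E'
from h import *
b,db=snap('scene','scene4')
o=cv2.resize(b[215:295,145:245],(750,600),interpolation=3)
cv2.imwrite('pics/crop4.png',o)
C=cloud('scene',db)
m=(C[...,2]>.085)&(C[...,2]<.16)&(abs(C[...,0]-.55)<.1)&(abs(C[...,1]+.247)<.1)
n,l,st,ce=cv2.connectedComponentsWithStats(((C[...,2]>.1)&(C[...,2]<.125)&m).astype(np.uint8))
for i in range(1,n):
    if st[i,4]>5: w=C[l==i];print(ce[i].round(1),st[i,4],w.min(0).round(3),w.max(0).round(3),w.mean(0).round(3))
E
```

```text
t: 5.32
ee_pos: [0.5492, -0.2468, 0.0894]
tcp_rot: [-0.001, 0.23, 0.973, 0.0]
ft_force: [0.2, -0.0, -0.4]
gripper_width: 1.005
grasp_force: 0.0
[223.1 252.4] 144 [ 0.548 -0.179  0.102] [ 0.587 -0.147  0.116] [ 0.57  -0.163  0.111]
[166.3 253. ] 32 [ 0.521 -0.301  0.111] [ 0.543 -0.282  0.125] [ 0.534 -0.291  0.12 ]
[185.7 258.4] 86 [ 0.553 -0.262  0.1  ] [ 0.567 -0.239  0.125] [ 0.561 -0.252  0.112]
[205.8 256.2] 25 [ 0.572 -0.215  0.111] [ 0.583 -0.198  0.124] [ 0.578 -0.207  0.119]
```

View pics/crop4.png

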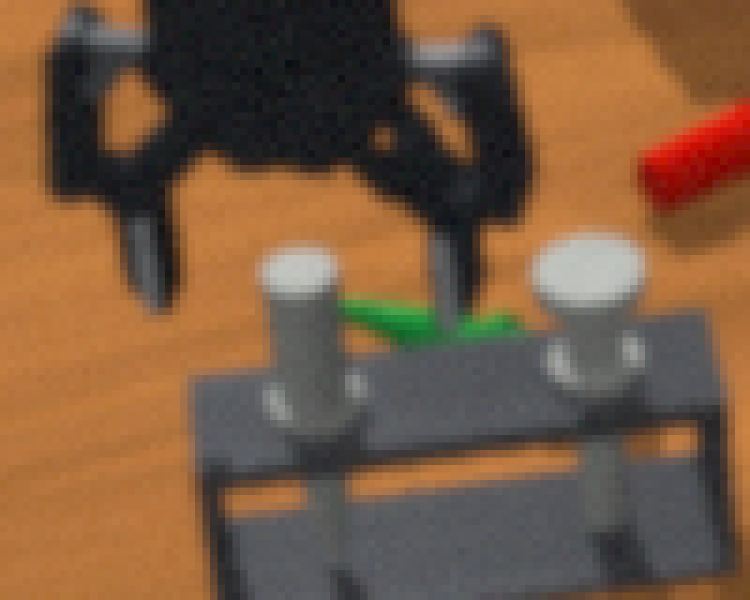

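The fingers straddle the drift evenly: tips at (160,305) and (450,325), drift at (305,300). I'll go down another 18 mm and grip.

```bash
python3 -m handwheel '-1 -0.1 0 0.6 0 0 0;-1 -0.1 0 1.2 0 0 0;-1 -0.1 0 1.8 0 0 0;-1 -0.1 0 1.8 0 0 0;0 -0.1 0 1.8 0 0 0;0.3 -0.1 0 1.8 0 0 0;0.4 -0.1 0 1.8 0 0 0' | tail -7;  python3 - <<'E'
from h import *
b,db=snap('scene','scene5')
o=cv2.resize(b[215:295,145:245],(750,600),interpolation=3)
cv2.imwrite('pics/crop5.png',o)
E
```

```text
t: 6.25
ee_pos: [0.5507, -0.2475, 0.0723]
tcp_rot: [0.0, 0.23, 0.973, -0.0]
ft_force: [-0.1, 0.2, -0.3]
gripper_width: 0.38
grasp_force: 0.0
```

View pics/crop5.png

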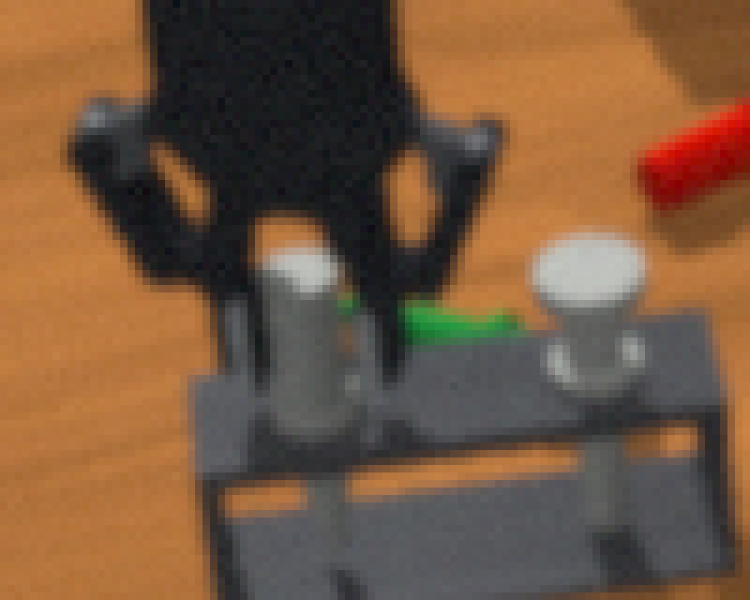

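The fingers are level on both sides of the grip, with their tips just above the collar at (240,380) and (390,380). Closing now.

```bash
python3 -m handwheel '0.6 0 0 0 0 0 0;1 0 0 0 0 0 0;1 0 0 0 0 0 0;1 0 0 0 0 0 0;1 0 0 0 0 0 0' | tail -7
```

```text
t: 6.92
ee_pos: [0.5507, -0.2477, 0.0725]
tcp_rot: [0.0, 0.23, 0.973, -0.0]
ft_force: [0.3, -0.7, 4.9]
gripper_width: 0.265
grasp_force: 58.7
```

```bash
python3 -m handwheel '1 0 0 -0.5 0 0 0;1 0 0 -2 0 0 0;1 0 0 -4 0 0 0;1 0 0 -6 0 0 0;1 0 0 -8.5 0 0 0;1 0 0 -11 0 0 0;1 0 0 -13 0 0 0;1 0 0 -13.5 0 0 0;1 0 0 -13.5 0 0 0' | tail -7;  python3 - <<'E'
from h import *
b,db=snap('scene','scene6')
o=cv2.resize(b[160:290,130:250],(550,596),interpolation=3)
cv2.imwrite('pics/crop6.png',o)
C=cloud('scene',db)
s=arm.get_state();x=s['ee_pos'];print(x)
m=(abs(C[...,0]-x[0])<.04)&(abs(C[...,1]-x[1])<.035)&(C[...,2]>.09)
for z in np.arange(.1,.27,.01):
    k=C[m&(abs(C[...,2]-z)<.005)]
    if len(k): print(z.round(3),len(k),k.min(0).round(3),k.max(0).round(3))
# want: bracket hole
print(totool(np.array([.5248,.1652,0])-x))
E
```

```text
t: 8.05
ee_pos: [0.5503, -0.2471, 0.207]
tcp_rot: [-0.0, 0.23, 0.973, 0.0]
ft_force: [-0.2, -0.7, -2.2]
gripper_width: 0.269
grasp_force: 58.9
[ 0.54997023 -0.24688977  0.2063351 ]
0.14 2 [ 0.553 -0.249  0.143] [ 0.555 -0.246  0.145]
0.15 11 [ 0.552 -0.253  0.146] [ 0.555 -0.245  0.155]
0.16 14 [ 0.552 -0.254  0.156] [ 0.558 -0.245  0.164]
0.17 18 [ 0.55  -0.256  0.166] [ 0.561 -0.244  0.174]
0.18 22 [ 0.555 -0.257  0.175] [ 0.562 -0.24   0.185]
0.19 29 [ 0.553 -0.258  0.185] [ 0.565 -0.24   0.195]
0.2 24 [ 0.558 -0.257  0.195] [ 0.565 -0.242  0.205]
0.21 49 [ 0.55  -0.263  0.205] [ 0.571 -0.236  0.215]
0.22 59 [ 0.543 -0.272  0.215] [ 0.572 -0.232  0.225]
0.23 86 [ 0.545 -0.272  0.225] [ 0.569 -0.225  0.235]
0.24 94 [ 0.545 -0.274  0.235] [ 0.573 -0.223  0.245]
0.25 83 [ 0.544 -0.272  0.245] [ 0.569 -0.226  0.255]
0.26 147 [ 0.534 -0.281  0.255] [ 0.58  -0.216  0.265]
[20.68 35.7  20.68]
```

View pics/crop6.png

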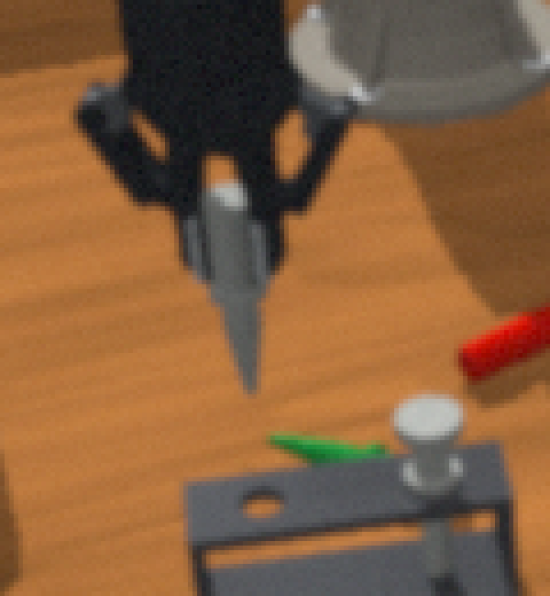

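The drift is held and upright, with its tip at (252,390) and the empty rack hole at (265,503). Now over to the bracket.

```bash
python3 -m handwheel '1 1.2 2.2 0 0 0 0;1 3.6 6.5 0 0 0 0;1 6 11 0 0 0 0;1 8.5 15.5 0 0 0 0;1 11 20 0 0 0 0;1 13.5 24.5 0 0 0 0;1 16 29 0 0 0 0;1 18 32.7 0 0 0 0;1 19.3 35 0 0 0 0;1 20 36.3 0 0 0 0;1 20 36.3 0 0 0 0;1 20 36.3 0 0 0 0' | tail -7;  python3 -m handwheel '1 0 0 1.5 0 0 0;1 0 0 3 0 0 0;1 0 0 4 0 0 0;1 0 0 4.5 0 0 0;1 0 0 4.5 0 0 0;1 0 0 4.5 0 0 0'|tail -7;python3 - <<'E'
from h import *
b,db=snap('scene','scene7');a,da=snap('top','top7')
o=np.hstack([cv2.resize(b[170:260,290:380],(395,395),interpolation=3),cv2.resize(a[170:240,185:255],(395,395),interpolation=3)])
cv2.imwrite('pics/crop7.png',o)
C=cloud('scene',db)
s=arm.get_state();x=s['ee_pos'];print(x)
m=(abs(C[...,0]-x[0])<.04)&(abs(C[...,1]-x[1])<.03)&(C[...,2]>.083)
for z in np.arange(.085,.2,.01):
    k=C[m&(abs(C[...,2]-z)<.005)]
    if len(k): print(z.round(3),len(k),k.min(0).round(3),k.max(0).round(3),k.mean(0).round(3))
E
```

```text
t: 9.6
ee_pos: [0.5346, 0.1644, 0.207]
tcp_rot: [0.0, 0.232, 0.973, -0.001]
ft_force: [-0.4, -0.5, -1.9]
gripper_width: 0.268
grasp_force: 59.1
t: 10.35
ee_pos: [0.5348, 0.1668, 0.1626]
tcp_rot: [0.0, 0.23, 0.973, 0.0]
ft_force: [-0.8, 0.6, -2.2]
gripper_width: 0.266
grasp_force: 59.1
[0.5348429  0.16681236 0.16266379]
0.085 17 [0.499 0.139 0.083] [0.574 0.197 0.087] [0.527 0.163 0.084]
0.095 1 [0.535 0.164 0.097] [0.535 0.164 0.097] [0.535 0.164 0.097]
0.105 7 [0.535 0.162 0.1  ] [0.543 0.17  0.109] [0.539 0.165 0.104]
0.115 13 [0.533 0.159 0.112] [0.545 0.169 0.119] [0.539 0.162 0.115]
0.125 14 [0.537 0.158 0.12 ] [0.544 0.171 0.13 ] [0.541 0.163 0.125]
0.135 17 [0.533 0.156 0.131] [0.547 0.169 0.139] [0.542 0.161 0.135]
0.145 27 [0.532 0.155 0.14 ] [0.549 0.172 0.15 ] [0.542 0.161 0.145]
0.155 15 [0.535 0.151 0.15 ] [0.546 0.17  0.16 ] [0.542 0.161 0.154]
0.165 40 [0.529 0.148 0.161] [0.555 0.178 0.17 ] [0.545 0.16  0.166]
0.175 47 [0.529 0.143 0.17 ] [0.557 0.183 0.18 ] [0.545 0.162 0.175]
0.185 65 [0.52 0.14 0.18] [0.555 0.183 0.19 ] [0.543 0.16  0.185]
0.195 70 [0.529 0.14  0.19 ] [0.557 0.186 0.2  ] [0.545 0.162 0.195]
```

View pics/crop7.png

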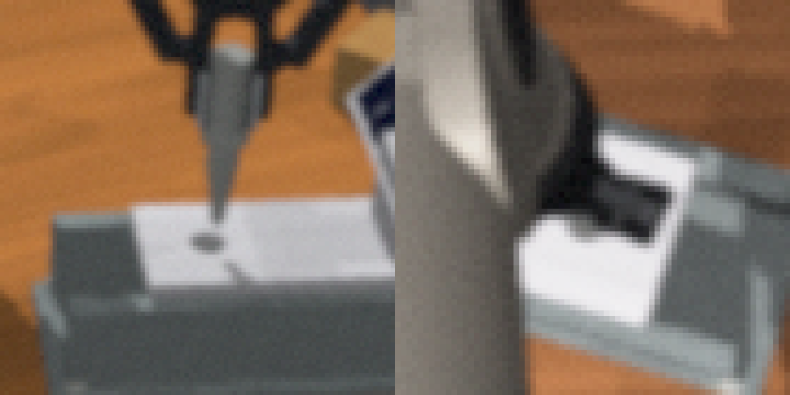

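The tip is at scene crop (218,222), just above the bracket hole at (208,242). I'll compute the tip and hole positions in the same camera.

Run:
```python
from h import *
f=lambda x,y:(170+(y+.5)/395*90-.5,290+(x+.5)/395*90-.5)
print('hole',ray('scene',*f(208,242),.08)); print('tip',[ray('scene',*f(218,219),z).round(4) for z in(.096,.099)])
b=cv2.imread('pics/scene1.png');g=cv2.cvtColor(b,cv2.COLOR_BGR2GRAY).astype(float)
w=g[218:234,326:350];bg=np.percentile(w,70)
print(w.astype(int)[2:14,3:20])
k=np.clip(bg-12-w,0,60);r,c=np.mgrid[218:234,326:350]
s=(c>330)&(c<344)&(r>219)&(r<231);k*=s
print('hole scene1 px',(k*r).sum()/k.sum(),(k*c).sum()/k.sum(),ray('scene',(k*r).sum()/k.sum(),(k*c).sum()/k.sum(),.08))
```

```text
hole [0.52750981 0.16371719 0.08      ]
tip [array([0.5279, 0.1691, 0.096 ]), array([0.5317, 0.1669, 0.099 ])]
[[204 204 201 203 206 205 206 203 204 204 203 205 205 204 204 204 200]
 [204 203 203 201 204 202 201 200 200 200 204 204 203 203 204 204 199]
 [202 205 202 200 201 191 188 185 184 188 190 198 200 201 204 202 201]
 [203 201 198 198 187 170 152 142 146 150 163 179 192 199 203 201 203]
 [200 202 199 192 168 134 119 116 121 122 133 153 181 196 199 202 200]
 [204 200 203 192 165 131 111 109 108 109 116 136 173 196 201 204 202]
 [203 202 202 201 182 160 139 122 114 119 127 151 180 196 205 203 202]
 [205 206 203 206 199 189 171 159 152 154 164 180 195 201 203 202 201]
 [204 203 204 202 202 199 195 190 188 190 191 199 206 203 204 200 199]
 [201 202 203 200 199 200 200 200 199 199 199 198 201 200 200 200 200]
 [199 201 200 200 197 201 197 198 198 196 200 198 200 199 199 201 196]
 [198 200 199 199 200 195 198 199 199 201 204 198 197 202 199 198 198]]
hole scene1 px 224.86650631389057 336.916416115454 [0.52789256 0.16325466 0.08      ]
```

```bash
python3 -m handwheel '1 0.1 0 0.5 0 0 0;1 0.1 0 1 0 0 0;1 0.1 0 1.5 0 0 0;1 0.1 0 2 0 0 0;1 0.1 0 2.4 0 0 0;1 0.1 0 2.7 0 0 0;1 0.1 0 2.9 0 0 0;1 0.1 0 2.9 0 0 0' | tail -7
```

```text
t: 11.45
ee_pos: [0.5334, 0.1671, 0.133]
tcp_rot: [-0.0, 0.23, 0.973, -0.0]
ft_force: [-0.6, -0.9, -1.9]
gripper_width: 0.265
grasp_force: 59.1
```

```bash
python3 -m handwheel '1 0 0 0.1 0 0 0;1 0 0 0.2 0 0 0;1 0 0 0.3 0 0 0;1 0 0 0.3 0 0 0' | tail -6;python3 -m handwheel '1 0 0 0.1 0 0 0;1 0 0 0.2 0 0 0;1 0 0 0.3 0 0 0;1 0 0 0.3 0 0 0' | tail -6
```

```text
t: 11.95
ee_pos: [0.5334, 0.1671, 0.13]
tcp_rot: [-0.0, 0.23, 0.973, -0.0]
ft_force: [-0.2, 0.6, -1.4]
gripper_width: 0.266
grasp_force: 59.1
t: 12.45
ee_pos: [0.5335, 0.167, 0.1272]
tcp_rot: [-0.0, 0.23, 0.973, -0.0]
ft_force: [-0.8, -0.1, 0.1]
gripper_width: 0.265
grasp_force: 59.1
```

```bash
python3 -m handwheel '1 -0.09 0.05 0 0 0 0;1 -0.17 0.1 0 0 0 0;1 -0.26 0.16 0 0 0 0;1 -0.26 0.16 0 0 0 0' | tail -6;python3 -m handwheel '1 -0.05 0.03 0.15 0 0 0;1 -0.1 0.06 0.3 0 0 0;1 -0.13 0.08 0.5 0 0 0;1 -0.13 0.08 0.5 0 0 0' | tail -6
```

```text
t: 12.95
ee_pos: [0.5352, 0.1668, 0.1266]
tcp_rot: [-0.001, 0.23, 0.973, -0.001]
ft_force: [-5.4, -1.8, 0.9]
gripper_width: 0.264
grasp_force: 59.6
t: 13.45
ee_pos: [0.5365, 0.1663, 0.1213]
tcp_rot: [-0.002, 0.231, 0.973, -0.001]
ft_force: [-4.2, -2.7, 0.2]
gripper_width: 0.268
grasp_force: 59.6
```

```bash
python3 -m handwheel '1 -0.08 0.05 0 0 0 0;1 -0.16 0.1 0 0 0 0;1 -0.2 0.12 0.2 0 0 0;1 -0.2 0.12 0.4 0 0 0;1 -0.2 0.12 0.5 0 0 0;1 -0.2 0.12 0.5 0 0 0' | tail -6;python3 -m handwheel '1 0 0 0.2 0 0 0;1 0 0 0.4 0 0 0;1 0 0 0.5 0 0 0;1 0 0 0.5 0 0 0' | tail -6
```

```text
t: 14.2
ee_pos: [0.5389, 0.1663, 0.1164]
tcp_rot: [-0.001, 0.231, 0.973, -0.001]
ft_force: [-5.1, -2.6, 1.3]
gripper_width: 0.267
grasp_force: 59.7
t: 14.7
ee_pos: [0.5389, 0.1663, 0.1114]
tcp_rot: [-0.001, 0.231, 0.973, -0.001]
ft_force: [-6.1, -2.3, 1.4]
gripper_width: 0.265
grasp_force: 59.7
```

```bash
python3 -m handwheel '1 0 0 0.2 0 0 0;1 0 0 0.4 0 0 0;1 0 0 0.5 0 0 0;1 0 0 0.5 0 0 0' | tail -6;python3 -m handwheel '1 0 0 0.2 0 0 0;1 0 0 0.3 0 0 0;1 0 0 0.4 0 0 0;1 0 0 0.4 0 0 0' | tail -6
```

```text
t: 15.2
ee_pos: [0.539, 0.1663, 0.1064]
tcp_rot: [-0.001, 0.231, 0.973, -0.001]
ft_force: [-3.9, -2.0, 0.5]
gripper_width: 0.262
grasp_force: 59.7
t: 15.7
ee_pos: [0.539, 0.1664, 0.1025]
tcp_rot: [-0.001, 0.231, 0.973, -0.001]
ft_force: [-5.2, -2.8, 0.9]
gripper_width: 0.267
grasp_force: 59.7
```

```bash
python3 -m handwheel '1 0 0 0.1 0 0 0;1 0 0 0.2 0 0 0;1 0 0 0.3 0 0 0;1 0 0 0.3 0 0 0' | tail -6;python3 -m handwheel '1 0 0 0.1 0 0 0;1 0 0 0.2 0 0 0;1 0 0 0.3 0 0 0;1 0 0 0.3 0 0 0' | tail -6
```

```text
t: 16.2
ee_pos: [0.5388, 0.1663, 0.0991]
tcp_rot: [-0.002, 0.231, 0.973, -0.002]
ft_force: [-4.4, -2.6, -1.3]
gripper_width: 0.27
grasp_force: 59.7
t: 16.7
ee_pos: [0.5389, 0.1662, 0.0962]
tcp_rot: [-0.001, 0.231, 0.973, -0.002]
ft_force: [-4.5, -2.0, 0.1]
gripper_width: 0.266
grasp_force: 59.7
```

```bash
python3 -m handwheel '1 0 0 0.1 0 0 0;1 0 0 0.2 0 0 0;1 0 0 0.2 0 0 0' | tail -6;python3 -m handwheel '1 0 0 0.1 0 0 0;1 0 0 0.2 0 0 0;1 0 0 0.2 0 0 0' | tail -6
```

```text
t: 17.08
ee_pos: [0.5391, 0.1662, 0.0943]
tcp_rot: [-0.001, 0.231, 0.973, -0.001]
ft_force: [-4.3, -3.2, 0.6]
gripper_width: 0.266
grasp_force: 59.7
t: 17.45
ee_pos: [0.5394, 0.1661, 0.0924]
tcp_rot: [-0.001, 0.231, 0.973, -0.001]
ft_force: [-4.2, -3.4, 0.2]
gripper_width: 0.264
grasp_force: 59.7
```

```bash
python3 -m handwheel '1 0 0 0.1 0 0 0;1 0 0 0.2 0 0 0;1 0 0 0.3 0 0 0;1 0 0 0.3 0 0 0' | tail -6;python3 -m handwheel '1 0 0 0.1 0 0 0;1 0 0 0.2 0 0 0;1 0 0 0.3 0 0 0;1 0 0 0.3 0 0 0' | tail -6
```

```text
t: 17.95
ee_pos: [0.5395, 0.1661, 0.0895]
tcp_rot: [-0.001, 0.231, 0.973, -0.001]
ft_force: [-3.4, -4.0, 1.1]
gripper_width: 0.269
grasp_force: 59.6
t: 18.45
ee_pos: [0.5396, 0.1662, 0.0865]
tcp_rot: [-0.001, 0.231, 0.973, -0.001]
ft_force: [-3.7, -2.6, 0.3]
gripper_width: 0.266
grasp_force: 59.6
```

Now to home, watching for the collar to land.

```bash
python3 -m handwheel '1 0 0 0.1 0 0 0;1 0 0 0.2 0 0 0;1 0 0 0.3 0 0 0;1 0 0 0.3 0 0 0' | tail -6;python3 -m handwheel '1 0 0 0.05 0 0 0;1 0 0 0.1 0 0 0;1 0 0 0.1 0 0 0' | tail -6
```

```text
t: 18.95
ee_pos: [0.5397, 0.1663, 0.0836]
tcp_rot: [-0.001, 0.231, 0.973, -0.001]
ft_force: [-4.3, -2.7, 2.2]
gripper_width: 0.265
grasp_force: 59.5
t: 19.32
ee_pos: [0.5397, 0.1664, 0.0827]
tcp_rot: [-0.001, 0.231, 0.973, -0.001]
ft_force: [-4.5, -1.9, 1.3]
gripper_width: 0.263
grasp_force: 59.5
```

```bash
python3 -m handwheel '1 0 0 0.05 0 0 0;1 0 0 0.1 0 0 0;1 0 0 0.1 0 0 0' | tail -6;python3 -m handwheel '1 0 0 0.05 0 0 0;1 0 0 0.1 0 0 0;1 0 0 0.1 0 0 0' | tail -6
```

```text
t: 19.7
ee_pos: [0.5401, 0.1667, 0.0824]
tcp_rot: [-0.0, 0.231, 0.973, -0.001]
ft_force: [-4.3, -2.2, 4.7]
gripper_width: 0.268
grasp_force: 59.9
t: 20.08
ee_pos: [0.5405, 0.1666, 0.0823]
tcp_rot: [0.0, 0.231, 0.973, -0.0]
ft_force: [-5.9, -2.8, 8.4]
gripper_width: 0.263
grasp_force: 60.2
```

```bash
python3 -m handwheel '1 0.1 -0.06 -0.1 0 0 0;0.4 0.1 -0.06 -0.1 0 0 0;0 0.1 -0.06 -0.1 0 0 0;-0.5 0.1 -0.06 -0.1 0 0 0;-0.7 0.1 -0.06 -0.1 0 0 0;-0.7 0.1 -0.06 -0.1 0 0 0;-0.7 0.1 -0.06 -0.1 0 0 0' | tail -6;python3 -m handwheel '-0.7 0 0 -1 0 0 0;-0.7 0 0 -3 0 0 0;-0.7 0 0 -6 0 0 0;-0.7 0 0 -9 0 0 0;-0.7 0 0 -13 0 0 0;-0.7 0 0 -17 0 0 0;-0.7 0 0 -17 0 0 0;-0.7 0 0 -17 0 0 0' | tail -6;python3 - <<'E'
from h import *
b,db=snap('scene','scene8');a,da=snap('top','top8')
o=np.hstack([cv2.resize(b[160:260,290:390],(395,395),interpolation=3),cv2.resize(b[200:320,100:220],(395,395),interpolation=3)])
cv2.imwrite('pics/crop8.png',o)
C=cloud('scene',db)
m=(abs(C[...,0]-.54)<.045)&(abs(C[...,1]-.165)<.03)&(C[...,2]>.084)&(C[...,2]<.16)
for z in np.arange(.084,.16,.006):
    k=C[m&(abs(C[...,2]-z)<.003)]
    if len(k): print(z.round(3),len(k),k.min(0).round(3),k.max(0).round(3),k.mean(0).round(3))
E
```

```text
t: 20.95
ee_pos: [0.5392, 0.1677, 0.0821]
tcp_rot: [0.0, 0.23, 0.973, 0.0]
ft_force: [-0.1, 1.0, -0.3]
gripper_width: 0.853
grasp_force: 0.0
t: 21.95
ee_pos: [0.5389, 0.1676, 0.2521]
tcp_rot: [-0.0, 0.23, 0.973, 0.0]
ft_force: [0.2, -0.2, 0.1]
gripper_width: 0.844
grasp_force: 0.0
0.084 25 [0.496 0.14  0.084] [0.58  0.178 0.087] [0.547 0.16  0.086]
0.09 18 [0.54  0.152 0.087] [0.557 0.175 0.093] [0.55  0.162 0.09 ]
0.096 17 [0.538 0.152 0.093] [0.557 0.172 0.099] [0.549 0.159 0.095]
0.102 19 [0.534 0.153 0.099] [0.554 0.17  0.105] [0.549 0.161 0.102]
0.108 18 [0.537 0.153 0.106] [0.556 0.175 0.111] [0.548 0.16  0.108]
0.114 15 [0.544 0.152 0.112] [0.555 0.173 0.117] [0.55  0.163 0.114]
0.12 20 [0.54  0.152 0.117] [0.557 0.171 0.122] [0.55  0.16  0.121]
0.126 15 [0.538 0.154 0.123] [0.555 0.172 0.129] [0.55  0.161 0.126]
0.132 20 [0.531 0.153 0.129] [0.554 0.175 0.135] [0.546 0.162 0.132]
0.138 38 [0.531 0.152 0.135] [0.556 0.177 0.139] [0.544 0.163 0.137]
```

View pics/crop8.png

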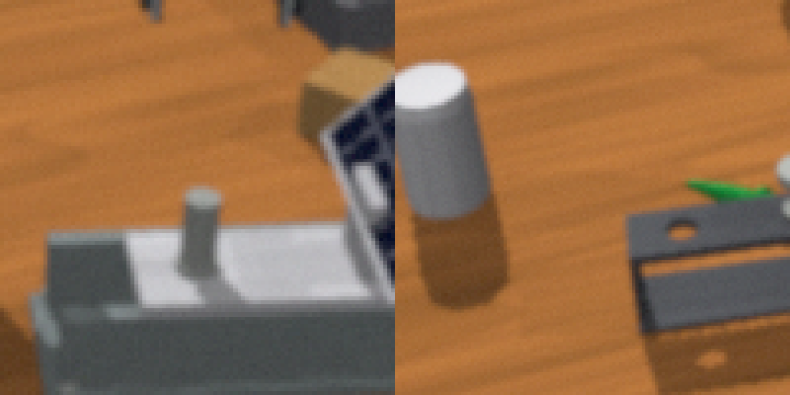

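The drift stands upright at crop (200,235), collar flat on the bracket. Its top is at z ≈ 0.137, against 0.136 expected when home. The gripper is clear and the rest is undisturbed.

```bash
python3 -c "
from workcell import arm
print(arm.hand_in())"
```

```text
the job is handed in; nothing more can be done
None
```

The drift is seated through both holes with its collar flat on the bracket, released and left standing; the job was handed in at about 22 s of robot time, and the green look-alike fell over early on while the gripper was well above it.

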